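# Weigh the set of brass gourds

## Robot

A 7-joint arm with a two-finger parallel gripper is mounted at the origin on the work surface. World frame = base frame: x ahead of the robot, y to its left, z up, the work surface at z = 0. Lengths are in m, angles in rad, forces in N, time in s.
With the tool pointing down it reaches from about 0.425 to 0.875 m from the base axis. Payload 4.7 kg.
Tool frame: the origin (TCP) lies midway between the tips of the shut fingers; the grasp point (between the pads) lies 19 mm behind it; z points along the fingers, y is the line along which they close (so a half turn about z gives the same grasp; the last joint's range is limited). The gripper opens to 87 mm and grips with 3 to 60 N. Pads are 19 mm wide; open, the fingers measure 117 mm over their backs; the gripper's body (75 mm by 190 mm) begins 51 mm behind the grasp point.
Start: joints at [-1.196, 0.321, -0.07, 1.45, 0.023, 1.371, -0.057], TCP at [0.229, 0.608, 0.223] pointing down, gripper open.
Joint ranges: [-2.86, 2.86], [-0.3, 2.09], [-1.38, 1.24], [0.06, 2.45], [-1.56, 4.7], [0.09, 2.05], [-2.69, 2.69]. Speed limits (rad/s): [2.57, 2.57, 3.14, 3.14, 3.14, 3.14, 3.14].

## Interface

Orientations are given as a rotation vector (axis times angle).
In Python, from bench import ctrl, order, probe_bus, get_image, camera_model gives the robot as it stands (ctrl), with the cameras as plain functions, the job (order) and the readings (probe_bus).
- The arm moves only by the tool nudge_tcp, called after "Call:" in YAML: its name, and indented under it one key for each argument. Schema: {"type":"object","properties":{"steps":{"type":"array","items":{"type":"object","properties":{"xyz":{"type":"array","items":{"type":"number"},"minItems":3,"maxItems":3},"spin":{"type":"number"},"jaw":{"type":"number"}},"additionalProperties":false,"required":["jaw"]},"minItems":1,"maxItems":20},"grip_force":{"type":"number"},"only":{"type":"string"},"quiet":{"type":"boolean"},"lines":{"type":"string"}},"required":["steps"],"additionalProperties":false}. steps is a list of rows, 1 to 20 of them, each an object with the fields xyz (a list: dx, dy, dz in parts of the range, where 1.0 means 75 cm), spin (a turn about the tool's z in parts of the range, where 1.0 means 180 degrees), jaw (the opening from 0.0 (shut) to 1.0 (fully open)); a field left out counts as zero (the opening has to be given); each row is the pose to reach, as a shift and turn from the pose commanded when the call began, along the tool's axes at that moment; what a row does not reach only later rows make up. A row lasts 1/10 s, in which the tool goes at most 0.05 m and 0.15 rad, less where a joint would pass 70% of its speed; a pose out of reach is approached as far as the arm can. The fingers move at their own pace and stop on an object; grip_force is the grip in N (left out, the last holds). Time passes only in rows, so rows that do not move let the fingers close. The tool returns the time, the measured TCP pose, the force, the opening and the grip force at its end. only (a regular expression) keeps the lines of the reply that match it, lines (a string "A,B") keeps lines A to B, and quiet returns only ok. Shift and turn numbers lie between -1 and 1, and a call with a number outside is refused. Input that does not fit is refused with a message, and nothing moves.
- probe_bus.get_state(): the state, without advancing time (a new reading comes with each control period).
- get_image(name): name is "side" or "top" or "wrist"; returns the picture (384x512x3 uint8, red, green, blue); there is no depth.
- camera_model(name): a dict with "vertical_fov" (degrees; the focal length in pixels is half the picture's height over the tangent of half this angle, whatever the lens; pixels are square), "cx", "cy" (the principal point, pixels), "k1" (the pictures are not rectified: a ray, as slopes to the right and down, at radius r is drawn at 1 + k1 r^2 times it, then the intrinsics apply), "rvec" (rotation vector, rad) and "tvec" (3), from world to camera coordinates, as OpenCV has them; the wrist camera has in their place "hand_eye" (4x4, takes a point from camera to tool coordinates, whose origin is the TCP and whose axes are the flange's). Camera axes: x right, y down, z forward; pixel columns grow to the right and rows downward; lengths in m; the calibration is good to about 2 mm. A picture is of the moment at which its call begins: read the wrist's pose just before it. camera_model takes no time and is no camera call.
- order.close_job(): hands the job in; it is judged then, once.
The state is a dict: "time": time; "joint_positions": joint angles; "qd": joint speeds; "joint_torque": joint torques, N m; "position": TCP position; "tool_rot": TCP orientation; "ft_force": force on the tool from outside, world axes, zero at the start; "torque": the same for the moment, N m; "grip_width": opening from 0.0 (shut) to 1.0 (fully open); "grip_force": force on a finger pad.
Only numpy, scipy, OpenCV 4.12 (cv2) and the standard library are available. Lean on these libraries where they do the work, as an engineer would, in place of code of your own. Each camera call takes 0.05 s, during which the arm holds its last target. There are 200 camera calls.

## Task

Put the three brass double gourds on the spring scale to be weighed as a set: one after another, the large one first, then the medium, then the small, stand each upright in the wooden stand on the pan that is made for its size, and let go of it before fetching the next. Set them down gently, without dropping them or ramming the pan down to its stop, and leave the two single-bulb vases standing where they are.

Things in the scene. Friction and masses are not known exactly. Their poses are not given: they have to be found in the camera images.
- gourd_large: The large brass double gourd: two bulbs one above the other and a straight upright stem on top. 130 mm high, round foot 48 mm across, lower bulb 68 mm, upper bulb 48 mm, cylindrical stem 18 mm thick that takes up the top 36 mm (grip here from above). About 420 g, +-15 percent. Origin: centre of the foot's underside, z up; yaw does not matter. Starts upright on the counter.
- gourd_medium: The medium brass double gourd: two bulbs one above the other and a straight upright stem on top. 105 mm high, round foot 36 mm across, lower bulb 52 mm, upper bulb 36 mm, cylindrical stem 15 mm thick that takes up the top 36 mm (grip here from above). About 280 g, +-15 percent. Origin: centre of the foot's underside, z up; yaw does not matter. Starts upright on the counter.
- gourd_small: The small brass double gourd: two bulbs one above the other and a straight upright stem on top. 85 mm high, round foot 26 mm across, lower bulb 40 mm, upper bulb 27 mm, cylindrical stem 12 mm thick that takes up the top 36 mm (grip here from above). About 180 g, +-15 percent. Origin: centre of the foot's underside, z up; yaw does not matter. Starts upright on the counter.
- stand_large: The large dark-wood display stand, a loose shallow round dish standing on the scale's pan: 84 mm outside, 15 mm high, with a 68 mm wide flat recess whose floor is 9 mm above the stand's underside (rim 6 mm high). Made for the large gourd (48 mm foot), which stands on the recess floor. Origin: centre of its underside, z up.
- stand_medium: The medium dark-wood display stand, a loose shallow round dish standing on the scale's pan: 66 mm outside, 15 mm high, with a 52 mm wide flat recess whose floor is 9 mm above the stand's underside (rim 6 mm high). Made for the medium gourd (36 mm foot), which stands on the recess floor. Origin: centre of its underside, z up.
- stand_small: The small dark-wood display stand, a loose shallow round dish standing on the scale's pan: 52 mm outside, 15 mm high, with a 40 mm wide flat recess whose floor is 9 mm above the stand's underside (rim 6 mm high). Made for the small gourd (26 mm foot), which stands on the recess floor. Origin: centre of its underside, z up.
- vase_tall: A brass vase that does not belong to the set: one bulb only (60 mm wide, the lower half) with a long straight 17 mm stem above it, 115 mm high, on the counter. Origin: centre of its underside.
- vase_short: A smaller brass vase that does not belong to the set: one bulb only (46 mm wide, the lower half) with a long straight 14 mm stem, 90 mm high, on the counter. Origin: centre of its underside.
- scale: The spring scale, fixed on the counter: white housing 250 x 290 mm, 72 mm high, yellow window on its far side. Over it the aluminium pan, 240 mm (scale's x) by 340 mm (y), its floor 120 mm above the counter at the start, its edge 11 mm above its floor. Origin: centre of the housing's underside, x away from the robot at yaw 0, z up.
- pan (a joint): How far the scale's sprung pan has sunk, in m: 0 at the start with the three empty stands on it, growing downward, about 1.6 mm per added 100 g (spring 600 N/m, well damped), solid stop at 0.040. The pan stays level; everything on it sinks with it.

How it is judged:
On the way, in this order (a step that is already met when the one before it is completed fails the run):
1. the large gourd stands released in the large stand on the pan (horizontal distance between gourd_large and stand_large below 0.013 m and z of gourd_large in the frame of stand_large between 0.005 and 0.013 m and angle between each of gourd_large, stand_large's own z axis and vertical below 0.12 rad and height (world z) of stand_large above 0.07 m and linear speed of gourd_large below 0.03 m/s and contact force between the fingers and gourd_large below 0.3 N), for 0.2 s.
2. the medium gourd stands released in the medium stand on the pan (horizontal distance between gourd_medium and stand_medium below 0.013 m and z of gourd_medium in the frame of stand_medium between 0.005 and 0.013 m and angle between each of gourd_medium, stand_medium's own z axis and vertical below 0.12 rad and height (world z) of stand_medium above 0.07 m and linear speed of gourd_medium below 0.03 m/s and contact force between the fingers and gourd_medium below 0.3 N), for 0.2 s.
3. the small gourd stands released in the small stand on the pan (horizontal distance between gourd_small and stand_small below 0.013 m and z of gourd_small in the frame of stand_small between 0.005 and 0.013 m and angle between each of gourd_small, stand_small's own z axis and vertical below 0.12 rad and height (world z) of stand_small above 0.07 m and linear speed of gourd_small below 0.03 m/s and contact force between the fingers and gourd_small below 0.3 N), for 0.2 s.
At the end, for the whole second after the job is handed in: All three gourds stand upright (within 7 degrees), released and at rest, each on the recess floor of the stand of its own size, within 13 mm of its centre; the stands are level on the pan, the pan has sunk at least 9 mm under the set's weight and is still; both vases still stand where they were (all of step 1 and all of step 2 and all of step 3 and value of joint pan above 0.009 m and velocity of joint pan between -0.01 and 0.01 m/s and angle between each of vase_tall, vase_short's own z axis and vertical below 0.2 rad); the robot touches nothing.
It fails at once if a vase was moved by more than 30 mm (distance of any of vase_tall, vase_short from where it was at the start of the episode above 0.03 m).
It fails at once if the pan was rammed down to its stop (value of joint pan above 0.036 m).
It fails at once if a gourd was dropped onto its stand ((horizontal distance between gourd_large and stand_large below 0.03 m and z of gourd_large in the frame of stand_large below 0.02 m and linear speed of gourd_large above 0.5 m/s) or (horizontal distance between gourd_medium and stand_medium below 0.03 m and z of gourd_medium in the frame of stand_medium below 0.02 m and linear speed of gourd_medium above 0.5 m/s) or (horizontal distance between gourd_small and stand_small below 0.03 m and z of gourd_small in the frame of stand_small below 0.02 m and linear speed of gourd_small above 0.5 m/s)).
It also fails if it takes over 104 s, if anything falls off the work surface, if the arm or the gripper's body presses on something with over 40 N, if the wrist force passes 120 N, or if a joint passes its speed limit or range.

## Working session

There is one attempt and no reset: what is moved stays moved. The work goes in short steps, Python scripts to look and compute and a tool call to move; the robot and the scene stay as the last step left them, time stands still between calls to the robot, and variables do not carry over. Pictures are saved under pics/ and viewed, at most 14 in all, crops included, and the job is handed in when it is done.

```bash
ls; mkdir -p pics; cat > h.py <<'E'
import numpy as np, cv2
from scipy.spatial.transform import Rotation as R
from bench import ctrl, order, probe_bus, get_image, camera_model
def cam(n,st=None):
    m=camera_model(n); f=192/np.tan(np.radians(m["vertical_fov"])/2)
    if "hand_eye" in m:
        st=st or probe_bus.get_state(); T=np.eye(4);T[:3,:3]=R.from_rotvec(st["tool_rot"]).as_matrix();T[:3,3]=st["position"]
        X=T@np.array(m["hand_eye"]); Rc=X[:3,:3];o=X[:3,3]
    else:
        Rc=R.from_rotvec(np.ravel(m["rvec"])).as_matrix().T; o=-Rc@np.ravel(m["tvec"])
    return dict(f=f,cx=m["cx"],cy=m["cy"],k=m["k1"],R=Rc,o=o)
def ray(c,u,v):
    K=np.array([[c['f'],0,c['cx']],[0,c['f'],c['cy']],[0,0,1]])
    x,y=(u-c['cx'])/c['f'],(v-c['cy'])/c['f']; rd=np.hypot(x,y); r=rd
    for _ in range(50): r=rd/(1+c['k']*r*r)
    s=r/rd if rd>0 else 1
    d=c['R']@np.array([x*s,y*s,1]); return c['o'],d/np.linalg.norm(d)
def atz(c,u,v,z):
    o,d=ray(c,u,v); return o+d*(z-o[2])/d[2]
def proj(c,p):
    q=c['R'].T@(np.array(p)-c['o']); x,y=q[:2]/q[2]; s=1+c['k']*(x*x+y*y)
    return np.array([c['cx']+c['f']*x*s,c['cy']+c['f']*y*s])
def tri(rs):
    A=sum(np.eye(3)-np.outer(d,d) for o,d in rs); b=sum((np.eye(3)-np.outer(d,d))@o for o,d in rs)
    p=np.linalg.solve(A,b); return p,[np.linalg.norm((np.eye(3)-np.outer(d,d))@(p-o)) for o,d in rs]
def snap(n,fn):
    im=get_image(n); cv2.imwrite('pics/'+fn,im[:,:,::-1]); return im
E
python3 - <<'E'
from h import *
s=probe_bus.get_state(); print({k:np.round(v,3) for k,v in s.items()})
for n in("top","side"): 
    snap(n,n+"0.png"); c=cam(n); print(n,c['o'],c['R'][:,2],c['f'],c['k'])
c=cam("wrist");print(c['o'],c['R']); snap("wrist","wrist0.png")
E
```

```text
bench.py
pics
{'time': np.float64(0.0), 'joint_positions': array([-1.196,  0.322, -0.07 ,  1.452,  0.023,  1.371, -0.057]), 'qd': array([ 0.   , -0.   ,  0.   , -0.001,  0.002, -0.001,  0.001]), 'joint_torque': array([ 0.0000e+00, -4.9130e+01, -4.0400e-01, -3.1252e+01, -6.4000e-02,
        4.4000e-02,  0.0000e+00]), 'position': array([0.229, 0.608, 0.221]), 'tool_rot': array([-5.64e-01, -3.09e+00,  3.00e-03]), 'ft_force': array([-0.331,  0.196,  0.002]), 'torque': array([-0.007, -0.053, -0.023]), 'grip_force': np.float64(0.0), 'grip_width': np.float64(1.001)}
top [ 0.44738113 -0.04912733  1.20992473] [ 0.06711362  0.01047485 -0.99769035] 407.7556425941097 -0.046879681950125596
side [ 0.34899243 -0.72031558  0.64091169] [ 0.20998852  0.77954691 -0.59009443] 402.4560850832603 -0.03735615567437106
[0.1668044  0.63186104 0.38366534] [[ 3.53996453e-01  9.07986542e-01  2.24158315e-01]
 [ 9.35246565e-01 -3.43521586e-01 -8.54797206e-02]
 [-6.11216190e-04  2.39902812e-01 -9.70796718e-01]]
```

View pics/top0.png

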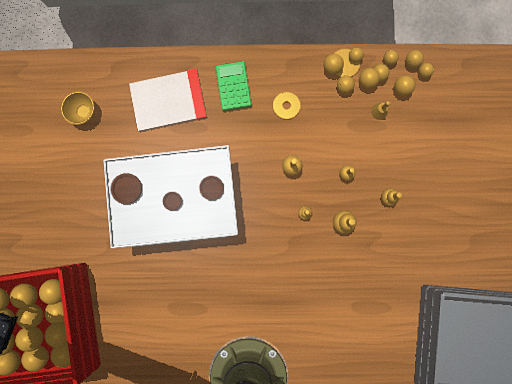

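View pics/side0.png

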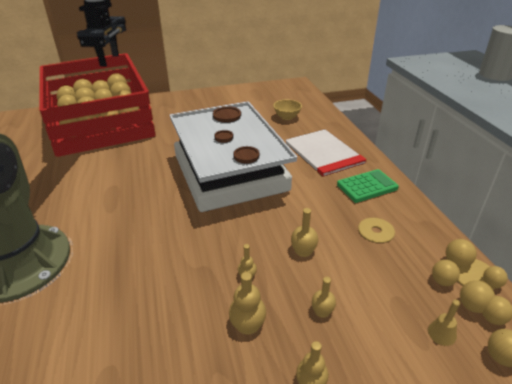

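The top picture shows the large gourd at about (345,222), medium (391,197), small (306,213), and the single-bulb vases at (292,166) and (347,173). The stands are large (127,189), small (173,201) and medium (211,188). The side view shows the same things. Next I'll enlarge crops of both.

```bash
python3 - <<'E'
import cv2,numpy as np
def crop(fn,x0,y0,w,h,k): 
    im=cv2.imread('pics/'+fn)[y0:y0+h,x0:x0+w]; im=cv2.resize(im,None,fx=k,fy=k,interpolation=cv2.INTER_CUBIC)
    for i in range(0,w,10):
        cv2.line(im,(i*k,0),(i*k,4 if i%50 else 12),(255,255,255),1); 
        if i%20==0: cv2.putText(im,str(x0+i),(i*k,20),0,.35,(255,255,255),1)
    for i in range(0,h,10):
        cv2.line(im,(0,i*k),(6,i*k),(255,255,255),1)
        if i%20==0: cv2.putText(im,str(y0+i),(7,i*k+4),0,.35,(255,255,255),1)
    return im
cv2.imwrite('pics/ta.png',crop('top0.png',280,145,130,98,6))
cv2.imwrite('pics/sa.png',crop('side0.png',220,230,120,154,4)[:600])
a=crop('side0.png',165,98,135,74,5);b=crop('top0.png',100,160,135,46,5)
cv2.imwrite('pics/st.png',np.vstack([a,b])[:600])
E
```

```text
(no output)
```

View pics/ta.png

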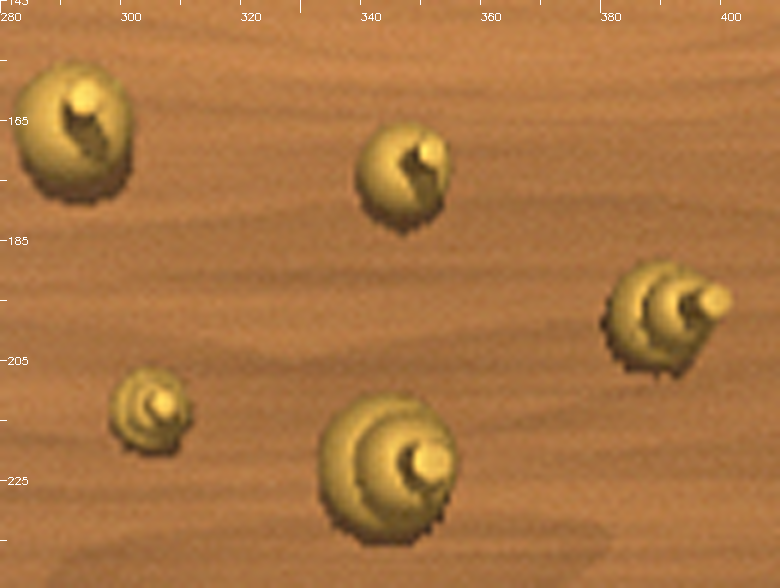

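View pics/sa.png

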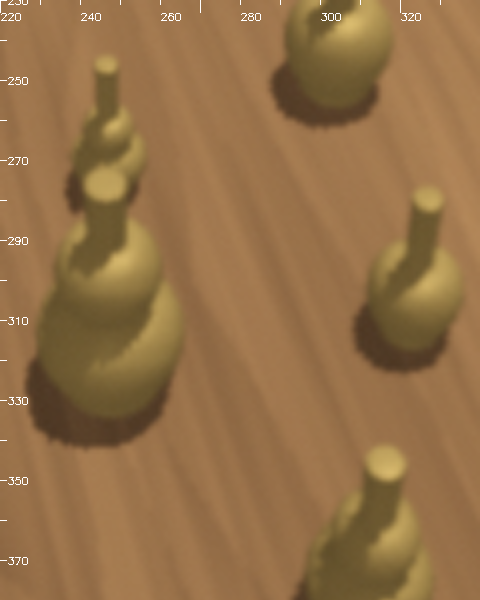

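View pics/st.png

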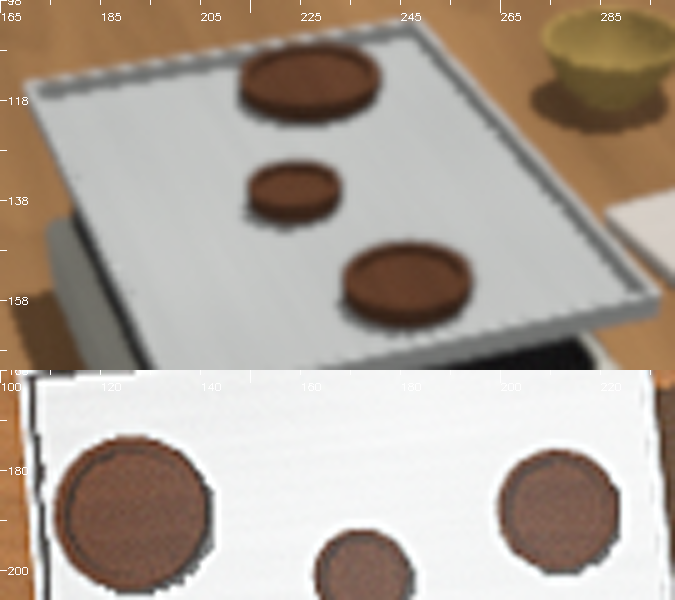

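The crops show stem-top centres at large (351.5,221.5) top / (245.8,275.8) side, medium (398.7,194.7) / (316,345.3) and small (306.7,212) / (246,245.5). Stand rim centres are large (126.1,188.5) / (226.5,113.5), small (172.3,201.1) / (223.5,135.1) and medium (211.4,187.9) / (246.1,153.3).

```bash
python3 - <<'E'
from h import *
t,s=cam("top"),cam("side")
for n,a,b,z in [("L",(351.5,221.5),(245.75,275.75),.13),("M",(398.7,194.7),(316,345.25),.105),("S",(306.7,212),(246,245.5),.085),("vt",(293.5,160.8),(306.5,212.5),.115),("vs",(351.5,169.5),(326.5,279),.09),
 ("sL",(126.1,188.5),(226.5,113.5),.135),("sS",(172.3,201.1),(223.5,135.1),.135),("sM",(211.4,187.9),(246.1,153.3),.135)]:
    p,e=tri([ray(t,*a),ray(s,*b)]); print(n,p.round(4),np.round(e,4),'top@z',atz(t,*a,z)[:2].round(4),'side@z',atz(s,*b,z)[:2].round(4))
m=R.from_rotvec(probe_bus.get_state()["tool_rot"]).as_matrix(); print(m.round(3))
E
```

```bash
cat >> h.py <<'E'
def go(*W):
    s=probe_bus.get_state(); m=R.from_rotvec(s["tool_rot"]).as_matrix()
    print('t',round(s["time"],2),'p',np.round(s["position"],4),'y-axis',m[:2,1].round(3),'tilt',m[:2,2].round(3),'q',np.round(s["joint_positions"],2),'F',np.round(s["ft_force"],2),'grip',round(float(s["grip_width"]),3),round(float(s["grip_force"]),1))
    for w in W: print(w,'->',(m.T@(np.array(w)-s["position"])).round(4), 'dist',np.linalg.norm(np.array(w)-s["position"]).round(3))
E
python3 -c "
from h import *
go((.50,.35,.25),(.55,0,.25),(.4467,-.2817,.19))"
```

```text
t 0.15 p [0.2294 0.6077 0.2217] y-axis [0.353 0.936] tilt [-0.    -0.001] q [-1.2   0.32 -0.07  1.45  0.02  1.37 -0.06] F [-0.15 -0.43  0.71] grip 1.0 0.0
(0.5, 0.35, 0.25) -> [-0.3442 -0.1457 -0.028 ] dist 0.375
(0.55, 0, 0.25) -> [-0.5145 -0.4555 -0.0276] dist 0.688
(0.4467, -0.2817, 0.19) -> [-0.5173 -0.7554  0.0328] dist 0.916
```

The manual's scale: shifts go in shares of 75 cm and turns go in shares of 180 degrees. Converting my numbers, -0.514 m / 0.75 = -0.6853, -0.455 m / 0.75 = -0.6067.

Call:
nudge_tcp:
  steps:
    - {"xyz":[-0.4587,-0.1947,-0.0373],"jaw":0.5}
    - {"xyz":[-0.4587,-0.1947,-0.0373],"jaw":0.5}
    - {"xyz":[-0.4587,-0.1947,-0.0373],"jaw":0.5}
    - {"xyz":[-0.4587,-0.1947,-0.0373],"jaw":0.5}
    - {"xyz":[-0.4587,-0.1947,-0.0373],"jaw":0.5}
    - {"xyz":[-0.4587,-0.1947,-0.0373],"jaw":0.5}
    - {"xyz":[-0.4587,-0.1947,-0.0373],"jaw":0.5}
    - {"xyz":[-0.4587,-0.1947,-0.0373],"jaw":0.5}
    - {"xyz":[-0.6853,-0.6067,-0.0373],"jaw":0.5}
    - {"xyz":[-0.6853,-0.6067,-0.0373],"jaw":0.5}
    - {"xyz":[-0.6853,-0.6067,-0.0373],"jaw":0.5}
    - {"xyz":[-0.6853,-0.6067,-0.0373],"jaw":0.5}
    - {"xyz":[-0.6853,-0.6067,-0.0373],"jaw":0.5}
    - {"xyz":[-0.6853,-0.6067,-0.0373],"jaw":0.5}
    - {"xyz":[-0.6853,-0.6067,-0.0373],"jaw":0.5}
    - {"xyz":[-0.6853,-0.6067,-0.0373],"jaw":0.5}
  grip_force: 25

```text
time: 1.75
position: [0.5498, -0.0085, 0.2509]
tool_rot: [0.583, 3.086, -0.006]
ft_force: [-0.5, -0.7, -0.7]
grip_width: 0.493
grip_force: 0.0
```

```bash
python3 -c "
from h import *
go((.4467,-.2817,.19))"
```

```text
t 1.75 p [ 0.5498 -0.0085  0.2509] y-axis [0.365 0.931] tilt [ 0.001 -0.004] q [-0.41  0.09  0.41  1.68 -0.03  1.38  1.19] F [-0.54 -0.66 -0.67] grip 0.493 0.0
(0.4467, -0.2817, 0.19) -> [-0.0035 -0.2918  0.0618] dist 0.298
```

Converted, -0.292 m / 0.75 = -0.3893, 0.062 m / 0.75 = 0.0827.

Call:
nudge_tcp:
  steps:
    - {"xyz":[-0.004,-0.3893,0.0827],"jaw":0.5}
    - {"xyz":[-0.004,-0.3893,0.0827],"jaw":0.5}
    - {"xyz":[-0.004,-0.3893,0.0827],"jaw":0.5}
    - {"xyz":[-0.004,-0.3893,0.0827],"jaw":0.5}
    - {"xyz":[-0.004,-0.3893,0.0827],"jaw":0.5}
    - {"xyz":[-0.004,-0.3893,0.0827],"jaw":0.5}
    - {"xyz":[-0.004,-0.3893,0.0827],"jaw":0.5}
    - {"xyz":[-0.004,-0.3893,0.0827],"jaw":0.5}
    - {"xyz":[-0.004,-0.3893,0.0827],"jaw":0.5}

```text
time: 2.65
position: [0.4504, -0.2717, 0.1885]
tool_rot: [0.56, 3.091, 0.001]
ft_force: [0.5, -0.6, -0.8]
grip_width: 0.504
grip_force: 0.0
```

```bash
python3 -c "
from h import *
s=probe_bus.get_state();c=cam('wrist',s);snap('wrist','w1.png');print(proj(c,(.4467,-.2817,.13)))
go((.4467,-.2817,.096))"
```

```text
[234.94400775 207.27564805]
t 2.7 p [ 0.4506 -0.2714  0.1886] y-axis [0.35  0.937] tilt [0.    0.001] q [-0.12  0.08  0.65  1.82 -0.05  1.26  1.75] F [-0.22  1.08  0.4 ] grip 0.504 0.0
(0.4467, -0.2817, 0.096) -> [ 0.     -0.0111  0.0926] dist 0.093
```

View pics/w1.png

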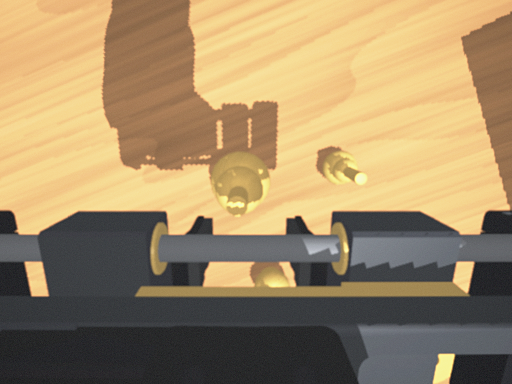

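The wrist picture shows the large gourd's stem top at (236,207); the triangulation predicts (235,207).

Converted, 0.02 m / 0.75 = 0.0267, -0.011 m / 0.75 = -0.0147.

Call:
nudge_tcp:
  steps:
    - {"xyz":[0,-0.0147,0.0267],"jaw":0.5}
    - {"xyz":[0,-0.0147,0.0267],"jaw":0.5}
    - {"xyz":[0,-0.0147,0.0267],"jaw":0.5}

```text
time: 3.0
position: [0.4461, -0.2823, 0.1686]
tool_rot: [-0.561, -3.09, -0.001]
ft_force: [-0.6, -0.1, 0.1]
grip_width: 0.501
grip_force: 0.0
```

```bash
python3 -c "
from h import *
go((.4467,-.2817,.096))"
```

```text
t 3.0 p [ 0.4461 -0.2823  0.1686] y-axis [0.352 0.936] tilt [-0.001  0.001] q [-0.1   0.1   0.66  1.85 -0.07  1.22  1.79] F [-0.61 -0.12  0.13] grip 0.501 0.0
(0.4467, -0.2817, 0.096) -> [-0.0004  0.0008  0.0726] dist 0.073
```

Converted, 0.072 m / 0.75 = 0.096, 0.055 m / 0.75 = 0.0733.

Call:
nudge_tcp:
  steps:
    - {"xyz":[0,0,0.04],"jaw":0.5}
    - {"xyz":[0,0,0.0733],"jaw":0.5}
    - {"xyz":[0,0,0.096],"jaw":0.5}
    - {"xyz":[0,0,0.096],"jaw":0.5}
    - {"xyz":[0,0,0.096],"jaw":0.5}
    - {"xyz":[0,0,0.096],"jaw":0}
    - {"xyz":[0,0,0.096],"jaw":0}
    - {"xyz":[0,0,0.096],"jaw":0}
    - {"xyz":[0,0,0.096],"jaw":0}
    - {"xyz":[0,0,0.096],"jaw":0}
    - {"xyz":[0,0,0.096],"jaw":0}
  grip_force: 30

```text
time: 4.1
position: [0.4463, -0.2829, 0.0969]
tool_rot: [0.563, 3.09, 0.002]
ft_force: [0.1, 2.8, 3.6]
grip_width: 0.196
grip_force: 29.9
```

```bash
python3 -c "
from h import *
go((.4467,-.2817,.13))"
```

```text
t 4.1 p [ 0.4463 -0.2829  0.0969] y-axis [0.353 0.936] tilt [0.001 0.001] q [-0.08  0.19  0.66  1.92 -0.13  1.07  1.84] F [0.06 2.84 3.58] grip 0.196 29.9
(0.4467, -0.2817, 0.13) -> [ 0.0001  0.0013 -0.0331] dist 0.033
```

Call:
nudge_tcp:
  steps:
    - {"xyz":[0,0,-0.0133],"jaw":0}
    - {"xyz":[0,0,-0.0533],"jaw":0}
    - {"xyz":[0,0,-0.1067],"jaw":0}
    - {"xyz":[0,0,-0.16],"jaw":0}
    - {"xyz":[0,0,-0.2133],"jaw":0}
    - {"xyz":[0,0,-0.2333],"jaw":0}
    - {"xyz":[0,0,-0.2333],"jaw":0}

```text
time: 4.8
position: [0.4462, -0.2845, 0.273]
tool_rot: [0.564, 3.087, -0.001]
ft_force: [0.2, 0.2, -4.3]
grip_width: 0.2
grip_force: 29.9
```

```bash
python3 -c "
from h import *
go((.53,0,.27),(.54,.317,.27))"
```

```text
t 4.8 p [ 0.4462 -0.2845  0.273 ] y-axis [0.354 0.935] tilt [ 0.003 -0.001] q [-0.13  0.03  0.66  1.7  -0.02  1.42  1.75] F [ 0.17  0.21 -4.32] grip 0.2 29.9
(0.53, 0, 0.27) -> [0.0222 0.2958 0.0029] dist 0.297
(0.54, 0.317, 0.27) -> [0.1249 0.5958 0.0025] dist 0.609
```

Converted, 0.596 m / 0.75 = 0.7947, 0.58 m / 0.75 = 0.7733.

Call:
nudge_tcp:
  steps:
    - {"xyz":[0.0027,0.04,0],"jaw":0}
    - {"xyz":[0.0067,0.0933,0],"jaw":0}
    - {"xyz":[0.0133,0.1467,0],"jaw":0}
    - {"xyz":[0.0173,0.2,0],"jaw":0}
    - {"xyz":[0.0213,0.2533,0],"jaw":0}
    - {"xyz":[0.024,0.3067,0],"jaw":0}
    - {"xyz":[0.0293,0.36,0],"jaw":0}
    - {"xyz":[0.04,0.4133,0],"jaw":0}
    - {"xyz":[0.06,0.4667,0],"jaw":0}
    - {"xyz":[0.0733,0.52,0],"jaw":0}
    - {"xyz":[0.0933,0.5733,0],"jaw":0}
    - {"xyz":[0.1107,0.6267,0],"jaw":0}
    - {"xyz":[0.1293,0.68,0],"jaw":0}
    - {"xyz":[0.1467,0.7333,0],"jaw":0}
    - {"xyz":[0.16,0.7733,0],"jaw":0}
    - {"xyz":[0.1667,0.7947,0],"jaw":0}
    - {"xyz":[0.1667,0.7947,0],"jaw":0}
    - {"xyz":[0.1667,0.7947,0],"jaw":0}
    - {"xyz":[0.1667,0.7947,0],"jaw":0}

```text
time: 6.7
position: [0.5397, 0.3154, 0.2709]
tool_rot: [-0.569, -3.09, 0.003]
ft_force: [0.5, 0.1, -3.4]
grip_width: 0.198
grip_force: 30.0
```

```bash
python3 - <<'E'
from h import *
go((.54,.317,.23))
t=snap('top','t2.png');s=snap('side','s2.png')
a=cv2.resize(t[140:260,95:235],None,fx=2.8,fy=2.8,interpolation=2);b=cv2.resize(s[40:180,165:305],None,fx=2.4,fy=2.4,interpolation=2)
h=336;cv2.imwrite('pics/p2.png',np.hstack([a[:h],b[:h]])[:,:,::-1]);print(a.shape,b.shape)
E
```

```text
t 6.7 p [0.5397 0.3154 0.2709] y-axis [0.356 0.934] tilt [-0.001 -0.002] q [-0.7   0.25  0.16  1.45 -0.04  1.45  0.66] F [ 0.49  0.14 -3.42] grip 0.198 30.0
(0.54, 0.317, 0.23) -> [0.0003 0.0017 0.0409] dist 0.041
(336, 392, 3) (336, 336, 3)
```

View pics/p2.png

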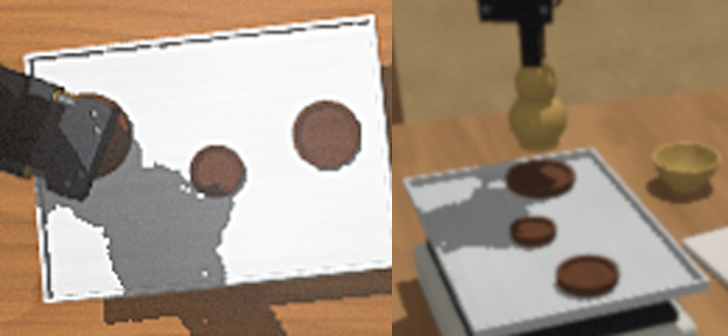

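The picture shows the gourd hanging upright above the large stand, with the stands unmoved.

Converted, 0.051 m / 0.75 = 0.068, 0.0017 m / 0.75 = 0.0023.

Call:
nudge_tcp:
  steps:
    - {"xyz":[0,0.0023,0.02],"jaw":0}
    - {"xyz":[0,0.0023,0.04],"jaw":0}
    - {"xyz":[0,0.0023,0.0507],"jaw":0}
    - {"xyz":[0,0.0023,0.056],"jaw":0}
    - {"xyz":[0,0.0023,0.06],"jaw":0}
    - {"xyz":[0,0.0023,0.0627],"jaw":0}
    - {"xyz":[0,0.0023,0.0653],"jaw":0}
    - {"xyz":[0,0.0023,0.068],"jaw":0}
    - {"xyz":[0,0.0023,0.068],"jaw":0}
    - {"xyz":[0,0.0023,0.068],"jaw":0}

```text
time: 7.8
position: [0.5399, 0.3199, 0.2211]
tool_rot: [0.564, 3.09, 0.001]
ft_force: [0.2, -0.3, -1.1]
grip_width: 0.202
grip_force: 30.0
```

```bash
python3 -c "
from h import *
go((.54,.317,.225))"
```

```text
t 7.8 p [0.5399 0.3199 0.2211] y-axis [0.353 0.936] tilt [0.001 0.001] q [-0.7   0.27  0.15  1.52 -0.04  1.35  0.66] F [ 0.21 -0.28 -1.11] grip 0.202 30.0
(0.54, 0.317, 0.225) -> [-0.0012 -0.0027 -0.0039] dist 0.005
```

Converted, -0.09 m / 0.75 = -0.12, -0.05 m / 0.75 = -0.0667.

Call:
nudge_tcp:
  steps:
    - {"xyz":[0,0,0.0013],"jaw":0}
    - {"xyz":[0,0,0.002],"jaw":0}
    - {"xyz":[0,0,0.002],"jaw":0.22}
    - {"xyz":[0,0,0.002],"jaw":0.26}
    - {"xyz":[0,0,0.002],"jaw":0.32}
    - {"xyz":[0,0,0.002],"jaw":0.4}
    - {"xyz":[0,0,0.002],"jaw":0.45}
    - {"xyz":[0,0,0.002],"jaw":0.5}
    - {"xyz":[0,0,-0.0267],"jaw":0.5}
    - {"xyz":[0,0,-0.0667],"jaw":0.5}
    - {"xyz":[0,0,-0.12],"jaw":0.5}
    - {"xyz":[0,0,-0.12],"jaw":0.5}
    - {"xyz":[0,0,-0.12],"jaw":0.5}

```text
time: 9.1
position: [0.5402, 0.3201, 0.3119]
tool_rot: [0.563, 3.089, 0.003]
ft_force: [0.5, 1.1, -0.2]
grip_width: 0.498
grip_force: 0.0
```

```bash
python3 - <<'E'
from h import *
go((.53,0.05,.3),(.5,-.2,.28),(.5182,-.4177,.2))
t=snap('top','t3.png');s=snap('side','s3.png')
a=cv2.resize(t[140:260,95:235],None,fx=2.8,fy=2.8,interpolation=2);b=cv2.resize(s[40:180,165:305],None,fx=2.4,fy=2.4,interpolation=2)
cv2.imwrite('pics/p3.png',np.hstack([a,b])[:,:,::-1])
E
```

```text
t 9.1 p [0.5402 0.3201 0.3119] y-axis [0.353 0.936] tilt [0.002 0.002] q [-0.7   0.24  0.16  1.37 -0.04  1.52  0.66] F [ 0.52  1.14 -0.16] grip 0.498 0.0
(0.53, 0.05, 0.3) -> [-0.0858 -0.2563  0.0114] dist 0.271
(0.5, -0.2, 0.28) -> [-0.146  -0.5008  0.031 ] dist 0.523
(0.5182, -0.4177, 0.2) -> [-0.2397 -0.6983  0.1107] dist 0.747
```

View pics/p3.png

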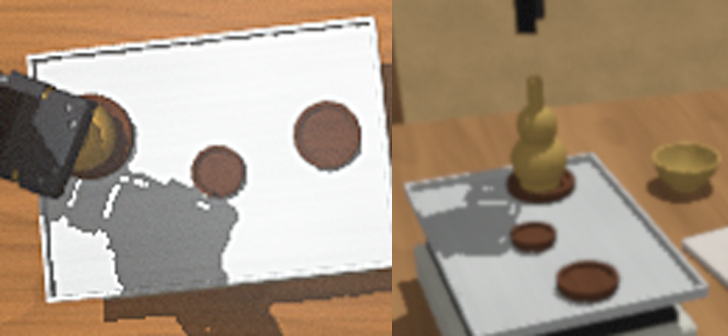

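The large gourd stands upright and centred in its stand. Next is the medium one.

Converted, -0.698 m / 0.75 = -0.9307, -0.5 m / 0.75 = -0.6667.

Call:
nudge_tcp:
  steps:
    - {"xyz":[-0.1147,-0.3413,0.0133],"jaw":0.5}
    - {"xyz":[-0.1147,-0.3413,0.0133],"jaw":0.5}
    - {"xyz":[-0.1147,-0.3413,0.0133],"jaw":0.5}
    - {"xyz":[-0.1147,-0.3413,0.0133],"jaw":0.5}
    - {"xyz":[-0.1147,-0.3413,0.0133],"jaw":0.5}
    - {"xyz":[-0.1147,-0.3413,0.0133],"jaw":0.5}
    - {"xyz":[-0.1947,-0.6667,0.04],"jaw":0.5}
    - {"xyz":[-0.1947,-0.6667,0.04],"jaw":0.5}
    - {"xyz":[-0.1947,-0.6667,0.04],"jaw":0.5}
    - {"xyz":[-0.1947,-0.6667,0.04],"jaw":0.5}
    - {"xyz":[-0.1947,-0.6667,0.04],"jaw":0.5}
    - {"xyz":[-0.1947,-0.6667,0.04],"jaw":0.5}
    - {"xyz":[-0.32,-0.9307,0.1467],"jaw":0.5}
    - {"xyz":[-0.32,-0.9307,0.1467],"jaw":0.5}
    - {"xyz":[-0.32,-0.9307,0.1467],"jaw":0.5}
    - {"xyz":[-0.32,-0.9307,0.1467],"jaw":0.5}
    - {"xyz":[-0.32,-0.9307,0.1467],"jaw":0.5}
    - {"xyz":[-0.32,-0.9307,0.1467],"jaw":0.5}
    - {"xyz":[-0.32,-0.9307,0.1467],"jaw":0.5}
    - {"xyz":[-0.32,-0.9307,0.1467],"jaw":0.5}

```text
time: 11.2
position: [0.5186, -0.4161, 0.2003]
tool_rot: [-0.561, -3.091, -0.003]
ft_force: [0.6, 1.0, 0.8]
grip_width: 0.499
grip_force: 0.0
```

```bash
python3 -c "
from h import *
go((.5182,-.4177,.15))"
```

```text
t 11.2 p [ 0.5186 -0.4161  0.2003] y-axis [0.351 0.936] tilt [0.    0.002] q [ 0.13  0.42  0.68  1.46 -0.27  1.35  2.04] F [0.58 1.   0.82] grip 0.499 0.0
(0.5182, -0.4177, 0.15) -> [-0.0002 -0.0017  0.0503] dist 0.05
```

Converted, 0.128 m / 0.75 = 0.1707, 0.11 m / 0.75 = 0.1467.

Call:
nudge_tcp:
  steps:
    - {"xyz":[0,-0.002,0.0667],"jaw":0.5}
    - {"xyz":[0,-0.002,0.1067],"jaw":0.5}
    - {"xyz":[0,-0.002,0.1467],"jaw":0.5}
    - {"xyz":[0,-0.002,0.1707],"jaw":0.5}
    - {"xyz":[0,-0.002,0.1707],"jaw":0.5}
    - {"xyz":[0,-0.002,0.1707],"jaw":0.5}
    - {"xyz":[0,-0.002,0.1707],"jaw":0}
    - {"xyz":[0,-0.002,0.1707],"jaw":0}
    - {"xyz":[0,-0.002,0.1707],"jaw":0}
    - {"xyz":[0,-0.002,0.1707],"jaw":0}
    - {"xyz":[0,-0.002,0.1707],"jaw":0}
    - {"xyz":[0,-0.002,0.1707],"jaw":0}

```text
time: 12.4
position: [0.5176, -0.4193, 0.0728]
tool_rot: [0.563, 3.09, 0.0]
ft_force: [1.0, 1.4, 2.1]
grip_width: 0.163
grip_force: 29.9
```

```bash
python3 -c "
from h import *
go()"
```

```text
t 12.4 p [ 0.5176 -0.4193  0.0728] y-axis [0.353 0.936] tilt [0.001 0.   ] q [ 0.16  0.52  0.64  1.6  -0.33  1.13  2.09] F [0.97 1.36 2.06] grip 0.163 29.9
```

Call:
nudge_tcp:
  steps:
    - {"xyz":[0,0,-0.0133],"jaw":0}
    - {"xyz":[0,0,-0.0533],"jaw":0}
    - {"xyz":[0,0,-0.1067],"jaw":0}
    - {"xyz":[0,0,-0.16],"jaw":0}
    - {"xyz":[0,0,-0.2133],"jaw":0}
    - {"xyz":[0,0,-0.2533],"jaw":0}
    - {"xyz":[0,0,-0.2533],"jaw":0}

```text
time: 13.1
position: [0.5184, -0.4215, 0.2682]
tool_rot: [0.563, 3.083, -0.006]
ft_force: [0.4, 0.8, -1.6]
grip_width: 0.167
grip_force: 29.9
```

```bash
python3 -c "
from h import *
go((.5,-.1,.26),(.54,.088,.26))"
```

```text
t 13.1 p [ 0.5184 -0.4215  0.2682] y-axis [0.353 0.935] tilt [ 0.007 -0.005] q [ 0.14  0.39  0.7   1.36 -0.25  1.47  2.03] F [ 0.44  0.8  -1.63] grip 0.167 29.9
(0.5, -0.1, 0.26) -> [0.1309 0.2943 0.0064] dist 0.322
(0.54, 0.088, 0.26) -> [0.16   0.4843 0.0056] dist 0.51
```

Converted, 0.484 m / 0.75 = 0.6453, 0.19 m / 0.75 = 0.2533.

Call:
nudge_tcp:
  steps:
    - {"xyz":[0.0173,0.04,0],"jaw":0}
    - {"xyz":[0.04,0.0907,0],"jaw":0}
    - {"xyz":[0.0667,0.1467,0],"jaw":0}
    - {"xyz":[0.088,0.2,0],"jaw":0}
    - {"xyz":[0.112,0.2533,0],"jaw":0}
    - {"xyz":[0.1333,0.3067,0],"jaw":0}
    - {"xyz":[0.1547,0.3493,0],"jaw":0}
    - {"xyz":[0.1747,0.392,0.004],"jaw":0}
    - {"xyz":[0.1827,0.444,0.004],"jaw":0}
    - {"xyz":[0.1907,0.4933,0.0067],"jaw":0}
    - {"xyz":[0.1987,0.5467,0.0067],"jaw":0}
    - {"xyz":[0.2053,0.5933,0.0067],"jaw":0}
    - {"xyz":[0.2107,0.6267,0.0067],"jaw":0}
    - {"xyz":[0.2133,0.6453,0.0067],"jaw":0}
    - {"xyz":[0.2133,0.6453,0.0067],"jaw":0}
    - {"xyz":[0.2133,0.6453,0.0067],"jaw":0}
    - {"xyz":[0.2133,0.6453,0.0067],"jaw":0}

```text
time: 14.8
position: [0.5384, 0.0875, 0.2575]
tool_rot: [-0.569, -3.09, 0.001]
ft_force: [0.0, -0.4, -1.9]
grip_width: 0.165
grip_force: 30.0
```

```bash
python3 - <<'E'
from h import *
go((.54,.088,.20))
t=snap('top','t4.png');s=snap('side','s4.png')
a=cv2.resize(t[140:260,95:235],None,fx=2.8,fy=2.8,interpolation=2);b=cv2.resize(s[40:180,165:305],None,fx=2.4,fy=2.4,interpolation=2)
cv2.imwrite('pics/p4.png',np.hstack([a,b])[:,:,::-1])
E
```

```text
t 14.8 p [0.5384 0.0875 0.2575] y-axis [0.356 0.934] tilt [-0.    -0.001] q [-0.53  0.08  0.34  1.67 -0.03  1.39  1.02] F [ 0.   -0.42 -1.94] grip 0.165 30.0
(0.54, 0.088, 0.2) -> [-0.0013  0.0011  0.0575] dist 0.057
```

View pics/p4.png

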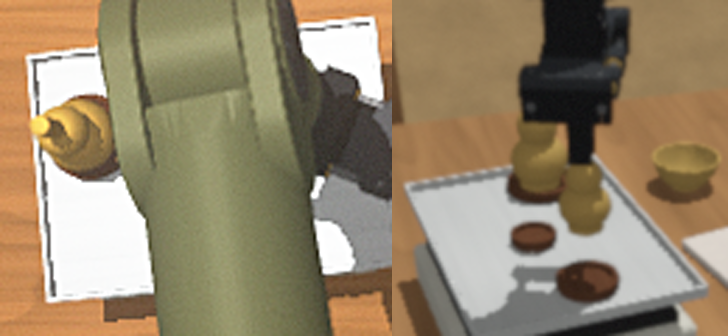

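The medium gourd hangs over its stand and the large one still stands.

Converted, 0.066 m / 0.75 = 0.088, 0.064 m / 0.75 = 0.0853.

Call:
nudge_tcp:
  steps:
    - {"xyz":[-0.0013,0.0013,0.02],"jaw":0}
    - {"xyz":[-0.0013,0.0013,0.0467],"jaw":0}
    - {"xyz":[-0.0013,0.0013,0.0667],"jaw":0}
    - {"xyz":[-0.0013,0.0013,0.0747],"jaw":0}
    - {"xyz":[-0.0013,0.0013,0.08],"jaw":0}
    - {"xyz":[-0.0013,0.0013,0.0827],"jaw":0}
    - {"xyz":[-0.0013,0.0013,0.0853],"jaw":0}
    - {"xyz":[-0.0013,0.0013,0.088],"jaw":0}
    - {"xyz":[-0.0013,0.0013,0.088],"jaw":0}
    - {"xyz":[-0.0013,0.0013,0.088],"jaw":0}

```text
time: 15.9
position: [0.5402, 0.0906, 0.1922]
tool_rot: [0.563, 3.089, 0.001]
ft_force: [0.6, -0.0, -0.5]
grip_width: 0.161
grip_force: 30.0
```

```bash
python3 -c "
from h import *
go((.54,.088,.190))"
```

```text
t 15.9 p [0.5402 0.0906 0.1922] y-axis [0.353 0.936] tilt [0.001 0.   ] q [-0.53  0.12  0.34  1.76 -0.04  1.27  1.03] F [ 0.55 -0.04 -0.55] grip 0.161 30.0
(0.54, 0.088, 0.19) -> [-0.0007 -0.0025  0.0022] dist 0.003
```

Converted, -0.1 m / 0.75 = -0.1333, -0.09 m / 0.75 = -0.12.

Call:
nudge_tcp:
  steps:
    - {"xyz":[0,0,0.0013],"jaw":0}
    - {"xyz":[0,0,0.002],"jaw":0}
    - {"xyz":[0,0,0.002],"jaw":0.2}
    - {"xyz":[0,0,0.002],"jaw":0.24}
    - {"xyz":[0,0,0.002],"jaw":0.3}
    - {"xyz":[0,0,0.002],"jaw":0.4}
    - {"xyz":[0,0,0.002],"jaw":0.45}
    - {"xyz":[0,0,0.002],"jaw":0.5}
    - {"xyz":[0,0,-0.0267],"jaw":0.5}
    - {"xyz":[0,0,-0.0667],"jaw":0.5}
    - {"xyz":[0,0,-0.12],"jaw":0.5}
    - {"xyz":[0,0,-0.1333],"jaw":0.5}
    - {"xyz":[0,0,-0.1333],"jaw":0.5}

```text
time: 17.2
position: [0.5408, 0.0906, 0.2937]
tool_rot: [0.563, 3.087, 0.003]
ft_force: [0.4, 0.0, -0.5]
grip_width: 0.502
grip_force: 0.0
```

```bash
python3 - <<'E'
from h import *
go((.4742,-.1685,.2))
E
```

```text
t 17.2 p [0.5408 0.0906 0.2937] y-axis [0.353 0.936] tilt [0.004 0.001] q [-0.53  0.07  0.34  1.61 -0.02  1.46  1.02] F [ 0.42  0.05 -0.46] grip 0.502 0.0
(0.4742, -0.1685, 0.2) -> [-0.0289 -0.2662  0.0931] dist 0.284
```

Converted, -0.266 m / 0.75 = -0.3547, -0.15 m / 0.75 = -0.2, 1.2 rad / 3.1416 = 0.382.

Call:
nudge_tcp:
  steps:
    - {"xyz":[-0.0067,-0.0667,0],"spin":0.0477,"jaw":0.5}
    - {"xyz":[-0.0133,-0.1333,0],"spin":0.0955,"jaw":0.5}
    - {"xyz":[-0.02,-0.2,0.0267],"spin":0.1432,"jaw":0.5}
    - {"xyz":[-0.0267,-0.2667,0.0667],"spin":0.191,"jaw":0.5}
    - {"xyz":[-0.0387,-0.32,0.1067],"spin":0.2387,"jaw":0.5}
    - {"xyz":[-0.0387,-0.3547,0.124],"spin":0.2865,"jaw":0.5}
    - {"xyz":[-0.0387,-0.3547,0.124],"spin":0.3342,"jaw":0.5}
    - {"xyz":[-0.0387,-0.3547,0.124],"spin":0.382,"jaw":0.5}
    - {"xyz":[-0.0387,-0.3547,0.124],"spin":0.382,"jaw":0.5}
    - {"xyz":[-0.0387,-0.3547,0.124],"spin":0.382,"jaw":0.5}
    - {"xyz":[-0.0387,-0.3547,0.124],"spin":0.382,"jaw":0.5}

```text
time: 18.3
position: [0.4728, -0.1682, 0.1981]
tool_rot: [-2.206, -2.236, 0.001]
ft_force: [-0.1, 0.6, -0.1]
grip_width: 0.501
grip_force: 0.0
```

```bash
python3 - <<'E'
from h import *
go((.4742,-.1685,.15),(.4742,-.1685,.053))
t=snap('top','t5.png');s=snap('side','s5.png')
a=cv2.resize(t[140:260,95:235],None,fx=2.8,fy=2.8,interpolation=2);b=cv2.resize(s[40:180,165:305],None,fx=2.4,fy=2.4,interpolation=2)
cv2.imwrite('pics/p5.png',np.hstack([a,b])[:,:,::-1])
E
```

```text
t 18.3 p [ 0.4728 -0.1682  0.1981] y-axis [1.    0.013] tilt [-0.001  0.   ] q [-0.29  0.01  0.58  1.86 -0.    1.27  0.31] F [-0.05  0.59 -0.09] grip 0.501 0.0
(0.4742, -0.1685, 0.15) -> [-0.0003  0.0015  0.0481] dist 0.048
(0.4742, -0.1685, 0.053) -> [-0.0003  0.0015  0.1451] dist 0.145
```

View pics/p5.png

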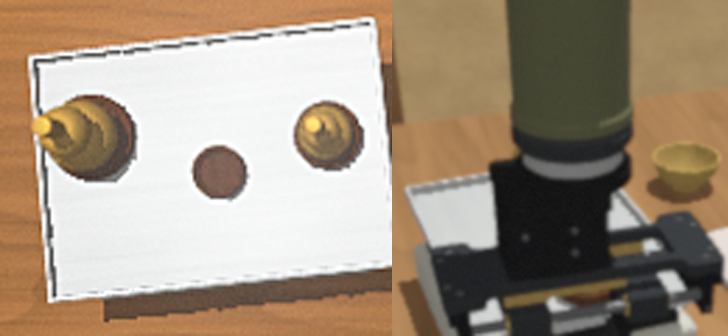

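Both gourds are seated in their stands. Next is the small one.

Converted, 0.145 m / 0.75 = 0.1933, 0.12 m / 0.75 = 0.16.

Call:
nudge_tcp:
  steps:
    - {"xyz":[0,0.002,0.0667],"jaw":0.5}
    - {"xyz":[0,0.002,0.12],"jaw":0.5}
    - {"xyz":[0,0.002,0.16],"jaw":0.5}
    - {"xyz":[0,0.002,0.1933],"jaw":0.5}
    - {"xyz":[0,0.002,0.1933],"jaw":0.5}
    - {"xyz":[0,0.002,0.1933],"jaw":0.5}
    - {"xyz":[0,0.002,0.1933],"jaw":0}
    - {"xyz":[0,0.002,0.1933],"jaw":0}
    - {"xyz":[0,0.002,0.1933],"jaw":0}
    - {"xyz":[0,0.002,0.1933],"jaw":0}
    - {"xyz":[0,0.002,0.1933],"jaw":0}
    - {"xyz":[0,0.002,0.1933],"jaw":0}

```text
time: 19.6
position: [0.4748, -0.1686, 0.0538]
tool_rot: [2.21, 2.232, 0.001]
ft_force: [0.0, 0.2, 1.1]
grip_width: 0.126
grip_force: 30.0
```

```bash
python3 -c "
from h import *
go()
t=cam('top');print('large top',atz(t,95+40/2.8-.3,140+127/2.8-.3,.252),'med',atz(t,95+319/2.8-.3,140+125/2.8-.3,.2228))"
```

```text
t 19.6 p [ 0.4748 -0.1686  0.0538] y-axis [1.   0.01] tilt [0.001 0.   ] q [-0.25  0.18  0.59  2.02 -0.12  0.97  0.41] F [0.02 0.17 1.08] grip 0.126 30.0
large top [0.53903511 0.31806656 0.252     ] med [0.54094826 0.08345155 0.2228    ]
```

Call:
nudge_tcp:
  steps:
    - {"xyz":[0,0,-0.0133],"jaw":0}
    - {"xyz":[0,0,-0.0533],"jaw":0}
    - {"xyz":[0,0,-0.1067],"jaw":0}
    - {"xyz":[0,0,-0.16],"jaw":0}
    - {"xyz":[0,0,-0.2133],"jaw":0}
    - {"xyz":[0,0,-0.2667],"jaw":0}
    - {"xyz":[0,0,-0.3067],"jaw":0}
    - {"xyz":[0,0,-0.3333],"jaw":0}
    - {"xyz":[0,0,-0.3333],"jaw":0}
    - {"xyz":[0,0,-0.3333],"jaw":0}

```text
time: 20.6
position: [0.474, -0.1686, 0.303]
tool_rot: [-2.21, -2.232, 0.0]
ft_force: [-0.2, 0.9, -2.3]
grip_width: 0.123
grip_force: 30.0
```

```bash
python3 -c "
from h import *
go((.4742,0,.3),(.5055,.192,.3))"
```

```text
t 20.6 p [ 0.474  -0.1686  0.303 ] y-axis [1.   0.01] tilt [-0.001  0.   ] q [-0.31 -0.04  0.58  1.7   0.02  1.48  0.28] F [-0.16  0.89 -2.33] grip 0.123 30.0
(0.4742, 0, 0.3) -> [0.1686 0.0018 0.003 ] dist 0.169
(0.5055, 0.192, 0.3) -> [0.3603 0.035  0.0031] dist 0.362
```

Converted, 0.36 m / 0.75 = 0.48, 0.34 m / 0.75 = 0.4533.

Call:
nudge_tcp:
  steps:
    - {"xyz":[0.04,0,0],"jaw":0}
    - {"xyz":[0.0933,0,0],"jaw":0}
    - {"xyz":[0.1467,0.0013,0],"jaw":0}
    - {"xyz":[0.2,0.0027,0],"jaw":0}
    - {"xyz":[0.2533,0.0053,0],"jaw":0}
    - {"xyz":[0.3067,0.0107,0],"jaw":0}
    - {"xyz":[0.36,0.0187,0],"jaw":0}
    - {"xyz":[0.4133,0.0293,0],"jaw":0}
    - {"xyz":[0.4533,0.04,0],"jaw":0}
    - {"xyz":[0.48,0.0467,0],"jaw":0}
    - {"xyz":[0.48,0.0467,0],"jaw":0}
    - {"xyz":[0.48,0.0467,0],"jaw":0}
    - {"xyz":[0.48,0.0467,0],"jaw":0}

```text
time: 21.9
position: [0.506, 0.1896, 0.3032]
tool_rot: [2.213, 2.229, -0.002]
ft_force: [-0.3, -0.3, -2.0]
grip_width: 0.134
grip_force: 30.0
```

```bash
python3 - <<'E'
from h import *
go((.5055,.192,.18))
t=snap('top','t6.png');s=snap('side','s6.png')
a=cv2.resize(t[140:260,95:235],None,fx=2.8,fy=2.8,interpolation=2);b=cv2.resize(s[40:180,165:305],None,fx=2.4,fy=2.4,interpolation=2)
cv2.imwrite('pics/p6.png',np.hstack([a,b])[:,:,::-1])
E
```

```text
t 21.9 p [0.506  0.1896 0.3032] y-axis [1.    0.007] tilt [-0.001 -0.001] q [-0.61  0.06  0.22  1.6  -0.01  1.48 -0.39] F [-0.31 -0.34 -1.96] grip 0.134 30.0
(0.5055, 0.192, 0.18) -> [ 0.0026 -0.0004  0.1232] dist 0.123
```

View pics/p6.png

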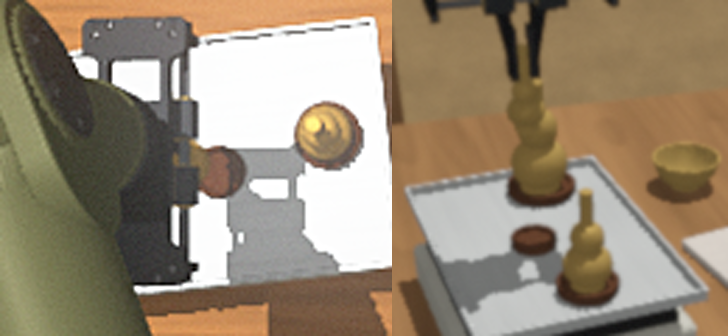

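The small gourd hangs above its stand, and the other two still stand.

Converted, 0.134 m / 0.75 = 0.1787, 0.05 m / 0.75 = 0.0667.

Call:
nudge_tcp:
  steps:
    - {"xyz":[0.0027,0,0.0267],"jaw":0}
    - {"xyz":[0.0027,0,0.0667],"jaw":0}
    - {"xyz":[0.0027,0,0.1067],"jaw":0}
    - {"xyz":[0.0027,0,0.1333],"jaw":0}
    - {"xyz":[0.0027,0,0.1533],"jaw":0}
    - {"xyz":[0.0027,0,0.164],"jaw":0}
    - {"xyz":[0.0027,0,0.1693],"jaw":0}
    - {"xyz":[0.0027,0,0.1733],"jaw":0}
    - {"xyz":[0.0027,0,0.176],"jaw":0}
    - {"xyz":[0.0027,0,0.1787],"jaw":0}
    - {"xyz":[0.0027,0,0.1787],"jaw":0}
    - {"xyz":[0.0027,0,0.1787],"jaw":0}

```text
time: 23.2
position: [0.5063, 0.194, 0.1701]
tool_rot: [2.21, 2.232, 0.002]
ft_force: [0.4, 0.6, -0.2]
grip_width: 0.129
grip_force: 30.0
```

```bash
python3 -c "
from h import *
go((.5055,.192,.169))"
```

```text
t 23.2 p [0.5063 0.194  0.1701] y-axis [1.   0.01] tilt [0.001 0.001] q [-0.61  0.12  0.21  1.8  -0.03  1.22 -0.38] F [ 0.37  0.61 -0.2 ] grip 0.129 30.0
(0.5055, 0.192, 0.169) -> [-0.0019 -0.0008  0.0011] dist 0.002
```

Converted, -0.16 m / 0.75 = -0.2133, -0.13 m / 0.75 = -0.1733.

Call:
nudge_tcp:
  steps:
    - {"xyz":[0,0,0.0013],"jaw":0}
    - {"xyz":[0,0,0.002],"jaw":0}
    - {"xyz":[0,0,0.002],"jaw":0.16}
    - {"xyz":[0,0,0.002],"jaw":0.2}
    - {"xyz":[0,0,0.002],"jaw":0.28}
    - {"xyz":[0,0,0.002],"jaw":0.38}
    - {"xyz":[0,0,0.002],"jaw":0.45}
    - {"xyz":[0,0,0.002],"jaw":0.5}
    - {"xyz":[0,0,-0.0267],"jaw":0.5}
    - {"xyz":[0,0,-0.0667],"jaw":0.5}
    - {"xyz":[0,0,-0.12],"jaw":0.5}
    - {"xyz":[0,0,-0.1733],"jaw":0.5}
    - {"xyz":[0,0,-0.2133],"jaw":0.5}
    - {"xyz":[0,0,-0.2133],"jaw":0.5}

```text
time: 24.6
position: [0.5078, 0.1945, 0.3348]
tool_rot: [2.208, 2.23, 0.013]
ft_force: [-0.4, 0.1, 0.2]
grip_width: 0.5
grip_force: 0.0
```

Call:
nudge_tcp:
  steps:
    - {"xyz":[-0.0667,-0.0133,0],"jaw":0.5}
    - {"xyz":[-0.1333,-0.0267,0],"jaw":0.5}
    - {"xyz":[-0.2,-0.04,0],"jaw":0.5}
    - {"xyz":[-0.2667,-0.04,0],"jaw":0.5}
    - {"xyz":[-0.3333,-0.04,0],"jaw":0.5}
    - {"xyz":[-0.3867,-0.04,0],"jaw":0.5}
    - {"xyz":[-0.3867,-0.04,0],"jaw":0.5}
    - {"xyz":[-0.3867,-0.04,0],"jaw":0.5}
    - {"xyz":[-0.3867,-0.04,0],"jaw":0.5}

```text
time: 25.5
position: [0.4787, -0.0951, 0.3289]
tool_rot: [-2.207, -2.234, 0.0]
ft_force: [-0.3, 0.1, -0.3]
grip_width: 0.502
grip_force: 0.0
```

```bash
python3 - <<'E'
from h import *
go()
t=snap('top','t7.png');s=snap('side','s7.png')
a=cv2.resize(t[140:260,95:235],None,fx=2.8,fy=2.8,interpolation=2);b=cv2.resize(s[40:180,165:305],None,fx=2.4,fy=2.4,interpolation=2)
cv2.imwrite('pics/p7.png',np.hstack([a,b])[:,:,::-1])
E
```

```text
t 25.5 p [ 0.4787 -0.0951  0.3289] y-axis [1.    0.012] tilt [-0.001  0.001] q [-0.38 -0.08  0.49  1.68  0.04  1.54  0.12] F [-0.29  0.14 -0.32] grip 0.502 0.0
```

View pics/p7.png

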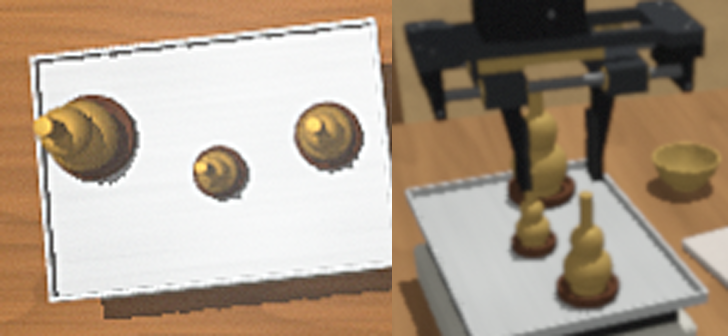

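The picture shows all three gourds upright in their own stands. The robot is clear of them, so I'm handing the job in.

```bash
python3 -c "
from bench import ctrl, order, probe_bus, get_image, camera_model
print(order.close_job())"
```

```text
the job is handed in; nothing more can be done
None
```

I placed the large, medium and small gourds in that order, each upright in the stand made for its size and released. The job was handed in about 25.6 s into the run with the robot clear of everything; no verdict was returned.

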